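# Find the end block that is bored right through

## Robot

A 7-joint arm with a two-finger parallel gripper is mounted at the origin on the work surface. World frame = base frame: x ahead of the robot, y to its left, z up, the work surface at z = 0. Lengths are in m, angles in rad, forces in N, time in s.
With the tool pointing down it reaches from about 0.425 to 0.95 m from the base axis. Payload 4.7 kg.
Tool frame: the origin (TCP) lies between the finger pads; the fingertips stand 19 mm ahead of it and the grasp point (between the pads) is the TCP; x points along the fingers, y is the direction in which the jaws open and shut, and the axes are right-handed (so a half turn about x gives the same grasp; the last joint's range is limited). The gripper opens to 87 mm and grips with 3 to 60 N. Pads are 19 mm wide; open, the fingers measure 117 mm over their backs; the gripper's body (75 mm by 190 mm) begins 51 mm behind the grasp point.
Start: joints at [-1.194, 0.469, -0.049, 1.532, 0.024, 1.141, -0.082], TCP at [0.266, 0.62, 0.242] pointing down, gripper open.
Joint ranges: [-2.59, 2.59], [-0.33, 1.99], [-1.39, 1.29], [0.1, 2.45], [-1.04, 4.18], [0.21, 1.99], [-2.66, 2.66]. Speed limits (rad/s): [2.57, 2.57, 3.14, 3.14, 3.14, 3.14, 3.14].

## Interface

Orientations are given as a 3x3 rotation matrix whose columns are the frame's x, y, z axes.
In Python, from station import robot gives the robot as it stands.
- The arm moves only by the tool apply_moves, never from a script. Its argument "steps" is a list of rows, each a list of 7 numbers: the shift along the tool's x, y, z as a fraction of full scale, then the turn, a rotation vector about the tool's x, y, z as a fraction of full scale, then the closure in counts, from 0 (fully open) to 255 (shut). In form: [[dx, dy, dz, ax, ay, az, hand], ...]. A call has exactly 8 rows; each row is the pose to reach, as a shift and turn from the pose commanded when the call began, along the tool's axes at that moment, turning the shorter way round; what a row does not reach only later rows make up. Full scale, the value 1, is 0.2 m for a shift and 360 degrees for a turn. A row lasts 1/12 s, in which the tool goes at most 41.7 mm and 7.16 degrees, less where a joint would pass 70% of its speed; a pose out of reach is approached as far as the arm can. A call with a number of a shift or a turn outside -1 to 1 is refused whole. A call with a gripper value outside its range is refused whole. The fingers move at their own pace and stop on an object; the grip force is fixed at half the most. Time passes only in rows, so rows that repeat a pose let the fingers close, or fill a call up. It gives the time, the measured TCP pose, the force and the opening at its end, in the units of the state.
- robot.get_state(): the state, without advancing time (a new reading comes with each control period).
- robot.grab_frame(name): name is "scene" or "top"; returns the picture (480x640x3 uint8, red, green, blue); there is no depth.
- robot.get_calibration(name): a dict with "mtx" (3x3 intrinsics, pixels), "rvec" (rotation vector, rad) and "tvec" (3), from world to camera coordinates, as OpenCV has them. Camera axes: x right, y down, z forward; pixel columns grow to the right and rows downward; lengths in m; the calibration is good to about 2 mm. A picture is of the moment at which its call begins. get_calibration takes no time and is no camera call.
- robot.job_done(): hands the job in, once; it reports no verdict.
Trained networks look in the newest picture that a camera, given by its name, has taken for a name from the list of things; names that differ only in an ending like _2 or _b are one class to them, and where a whole thing is asked for, a point or a joint stands for the part that bears it (a point fixed in the world has none). Each returns a list of dicts, best first, with "p" (0 to 1); they miss things now and then, are a little off and sometimes report something else, mostly with a low value. They report only what shows in the picture. A call takes as long as a camera call. They do not tell look-alikes from the thing itself.
- robot.find_in(label, camera): "bbox" ([left, top, right, bottom] in pixels, round what is visible of it).
- robot.cut_out(label, camera): "region" (480x640 bool, what is visible of it) and "bbox" ([left, top, right, bottom] in pixels, round what is visible of it).
- robot.pinpoint(label, camera): "centre" ([column, row] in pixels: a listed point, or the origin of a listed thing).
The state is a dict: "t": time; "joint_positions": joint angles; "qvel": joint speeds; "joint_torque": joint torques, N m; "tcp_pos": TCP position; "tool_rot": TCP orientation; "contact_force": force on the tool from outside, world axes, zero at the start; "ft_torque": the same for the moment, N m; "grip_width": finger opening in m.
Only numpy, scipy, OpenCV 4.12 (cv2) and the standard library are available. Lean on these libraries where they do the work, as an engineer would, in place of code of your own. Each camera call takes 0.05 s, during which the arm holds its last target. There are 200 camera calls.

## Task

One of the three maple end blocks held to the bench is bored right through; the other two bores stop halfway. Take the steel probe pin out of its stand, try it in the bores to find out which is the through one, and leave the pin standing in that bore, pushed fully home with its flange flat on the block.

Things in the scene. Friction and masses are not known exactly. Their poses are not given: they have to be found in the camera images.
- pin: Upright probe pin, 160 g, loose in a fixed round wooden stand (72 wide, 66 mm high). Tip up: steel rod 12 x 60 mm, tapered tip; flange 44 wide, 6 mm thick; round dark wood handle 22 wide, 50 mm long. Origin: rod tip; z up to the handle. Tip height over bench: 6 mm in the stand; 10 mm home in the through bore (flange on block); 34 mm at a blind bore's floor (flange 24 mm clear of the block).
- block_a: One of three alike pale maple blocks, 84 (x) x 64 (y) x 70 mm high, held fast by a dark steel toe at each short end (10 mm high, to 59 mm from centre). An upright 25 mm bore opens mid-top: through to the bench in one block (varies), in the other two down to a flat floor 36 mm below the top. Origin: centre of the underside, on the bore's axis; z up.
- block_b: One of three alike pale maple blocks, 84 (x) x 64 (y) x 70 mm high, held fast by a dark steel toe at each short end (10 mm high, to 59 mm from centre). An upright 25 mm bore opens mid-top: through to the bench in one block (varies), in the other two down to a flat floor 36 mm below the top. Origin: centre of the underside, on the bore's axis; z up.
- block_c: One of three alike pale maple blocks, 84 (x) x 64 (y) x 70 mm high, held fast by a dark steel toe at each short end (10 mm high, to 59 mm from centre). An upright 25 mm bore opens mid-top: through to the bench in one block (varies), in the other two down to a flat floor 36 mm below the top. Origin: centre of the underside, on the bore's axis; z up.
Mind the look-alikes: they are no part of the job. What is shaped like the block_a but orange, purple or yellow is not meant.

How it is judged:
At the end, for the whole second after the job is handed in: The pin stands released, at rest and upright (within 7 degrees) in the bore of the through-bored block: its tip less than 14 mm above the bench (fully home it is 10 mm) and within 12 mm of the block's centre line (((horizontal distance between pin and block_a below 0.012 m and height (world z) of pin below 0.014 m) or (horizontal distance between pin and block_b below 0.012 m and height (world z) of pin below 0.014 m) or (horizontal distance between pin and block_c below 0.012 m and height (world z) of pin below 0.014 m)) and angle between pin's own z axis and vertical below 0.12 rad and linear speed of pin below 0.02 m/s and contact force between pin and the fingers below 0.1 N); the robot touches nothing.
It also fails if it takes over 51 s, if anything falls off the work surface, if the arm or the gripper's body presses on something with over 40 N, if the wrist force passes 120 N, or if a joint passes its speed limit or range.

## Working session

There is one attempt and no reset: what is moved stays moved. The work goes in short steps, Python scripts to look and compute and a tool call to move; the robot and the scene stay as the last step left them, time stands still between calls to the robot, and variables do not carry over. Pictures are saved under pics/ and viewed, about 8 in all and at most 12, crops included, and the job is handed in when it is done.

Besides the shell and the picture viewer there is one more tool, called after "Request:" as name(argument=value, ...), one argument or row to a line, values as JSON. apply_moves: Moves the arm, as the interface text tells. Its arguments: {"type":"object","properties":{"steps":{"type":"array","items":{"type":"array","items":{"type":"number"}}}},"required":["steps"]}

```bash
mkdir -p pics; ls; python3 - <<'E'
from station import robot
import cv2,numpy as np
s=robot.get_state();print(s['t'],s['tcp_pos'],s['tool_rot'],s['grip_width'],s['contact_force'])
for c in('scene','top'):
    im=robot.grab_frame(c);cv2.imwrite(f'pics/{c}0.png',im[...,::-1])
    k=robot.get_calibration(c);R=cv2.Rodrigues(np.array(k['rvec'],float))[0];print(c,'cam',(-R.T@np.ravel(k['tvec'])).round(3),k['mtx'][0][0])
    for l in('pin','block_a'):
        print(l,[(round(d['p'],2),np.round(d['centre'],1).tolist()) for d in robot.pinpoint(l,c)],[(round(d['p'],2),np.round(d['bbox']).tolist()) for d in robot.find_in(l,c)])
E
```

```text
pics
0.0 [0.26623614 0.61967095 0.24051187] [[-6.79524599e-04  3.94695786e-01  9.18811610e-01]
 [-1.80682925e-03  9.18809838e-01 -3.94696361e-01]
 [-9.99998137e-01 -1.92834158e-03  8.87940057e-05]] 0.08698973561997683 [-0.50887683 -0.383508    0.15949043]
scene cam [ 0.833 -0.545  0.714] 469.64874280817537
pin [] [(0.75, [352.0, 108.0, 375.0, 135.0])]
block_a [(0.97, [479.3, 181.3]), (0.95, [307.0, 137.8]), (0.79, [278.2, 235.3]), (0.68, [257.8, 421.6]), (0.63, [348.6, 252.1]), (0.61, [218.5, 347.5])] [(0.95, [327.0, 210.0, 382.0, 276.0]), (0.7, [456.0, 141.0, 514.0, 196.0]), (0.62, [223.0, 369.0, 291.0, 464.0]), (0.57, [249.0, 193.0, 309.0, 254.0])]
top cam [ 0.422 -0.021  1.037] 525.7076177674193
pin [(0.59, [154.5, 297.5])] [(0.95, [128.0, 284.0, 156.0, 307.0])]
block_a [(0.87, [152.2, 371.1]), (0.85, [454.8, 287.1]), (0.73, [319.4, 308.6]), (0.6, [305.7, 233.6]), (0.59, [488.6, 219.8])] [(0.89, [116.0, 339.0, 183.0, 397.0]), (0.82, [302.0, 278.0, 341.0, 338.0]), (0.77, [113.0, 120.0, 171.0, 187.0]), (0.66, [467.0, 186.0, 524.0, 246.0]), (0.6, [439.0, 256.0, 484.0, 319.0]), (0.59, [283.0, 205.0, 332.0, 262.0])]
```

View pics/scene0.png

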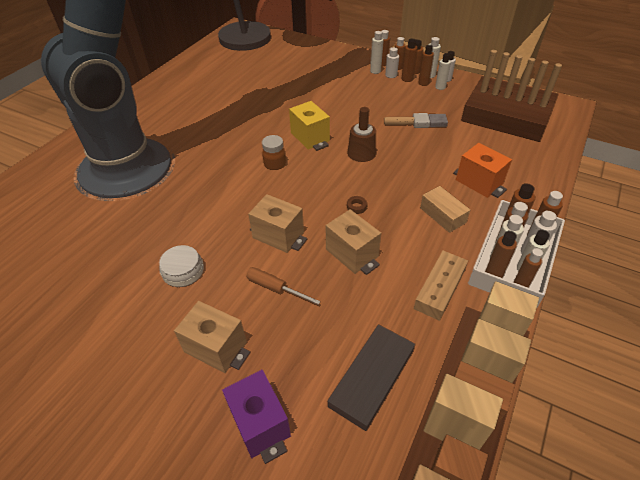

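View pics/top0.png

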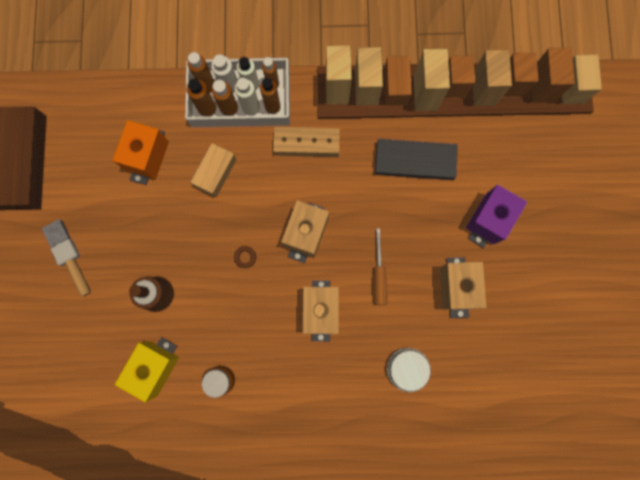

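The scene picture shows the pin in its stand at about (362,135). The maple blocks are at about (276,220), (353,240) and (208,330), and the purple, orange and yellow blocks are decoys. In the top picture the maple bores are at about (305,228), (320,310) and (466,285), and the pin is at (145,292).

```bash
cat > h.py <<'E'
import cv2,numpy as np
from station import robot
def cam(c):
    k=robot.get_calibration(c);return np.array(k['mtx'],float),cv2.Rodrigues(np.array(k['rvec'],float))[0],np.ravel(k['tvec'])
def ray(c,uv,z):
    K,R,t=cam(c);o=-R.T@t;d=R.T@np.linalg.solve(K,[*uv,1]);return (o+d*(z-o[2])/d[2])[:3]
def proj(c,p):
    K,R,t=cam(c);q=K@(R@np.array(p,float)+t);return q[:2]/q[2]
E
python3 - <<'E'
from h import *
for n,t,s in(('near1',(305,228),(276,213)),('near2',(320,310),(353,230)),('far',(466,285),(208,327))):
    print(n,ray('top',t,.07).round(4),ray('scene',s,.07).round(4))
print('pin',ray('top',(139,292),.122).round(4),ray('scene',(364,110),.122).round(4))
rows=[]
for c,ps in(('top',[(305,228),(320,310),(466,285),(148,293)]),('scene',[(276,213),(353,230),(208,327),(364,130)])):
    im=cv2.imread(f'pics/{c}0.png')
    rows.append(np.hstack([cv2.resize(im[y-25:y+25,x-25:x+25],(200,200),interpolation=cv2.INTER_CUBIC) for x,y in ps]))
cv2.imwrite('pics/crop.png',np.vstack(rows))
E
```

```text
near1 [0.5908 0.0087 0.07  ] [ 0.4446 -0.0227  0.07  ]
near2 [ 0.4385 -0.0166  0.07  ] [0.5963 0.0052 0.07  ]
far [ 0.4792 -0.285   0.07  ] [ 0.4829 -0.2891  0.07  ]
pin [0.4742 0.2975 0.122 ] [0.48   0.3009 0.122 ]
```

View pics/crop.png

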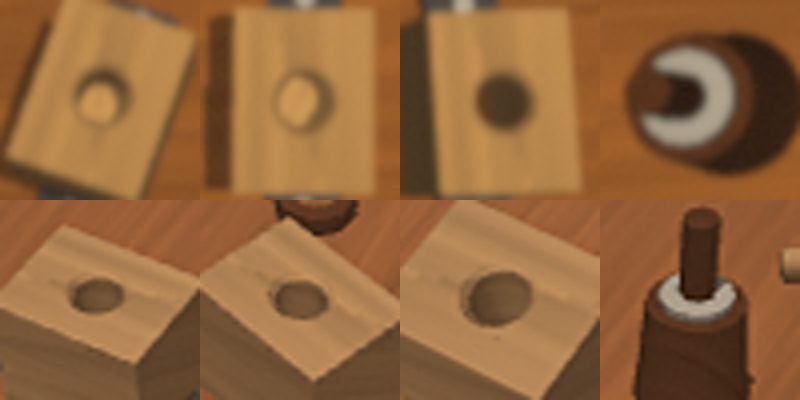

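Crop: both near blocks show a lit maple floor in the top view. The far block, with its bore at top pixel (467,285.5), shows a dark bore, so it is the likely through one and I'll try it first. The handle top is at about top (135,291) and scene (365,109).

```bash
cat >> h.py <<'E'
def rel(p):
    s=robot.get_state();R=np.array(s['tool_rot']);d=np.array(p)-s['tcp_pos']
    print('t',round(s['t'],2),'tcp',np.round(s['tcp_pos'],4),'w',round(s['grip_width'],4),'q',np.round(s['joint_positions'],2),'frac',np.round(R.T@d/.2,4))
E
python3 - <<'E'
from h import *
print('flange',ray('top',(145.5,292.5),.072).round(4),ray('scene',(363.5,129),.072).round(4))
print('handle',ray('top',(135,291),.122).round(4),ray('scene',(364.7,109),.122).round(4))
print('far',ray('top',(467.2,285.5),.07).round(4),ray('scene',(208,326.5),.07).round(4))
rel([.478,.3,.20])
E
```

```text
flange [0.476  0.3029 0.072 ] [0.4815 0.3012 0.072 ]
handle [0.4761 0.3045 0.122 ] [0.4797 0.3052 0.122 ]
far [ 0.4783 -0.2872  0.07  ] [ 0.4824 -0.2884  0.07  ]
t 0.5 tcp [0.2664 0.6202 0.2415] w 0.0874 q [-1.19  0.47 -0.05  1.53  0.02  1.14 -0.08] frac [ 0.2075 -1.0534  1.6041]
```

Request:
apply_moves(
  steps=[
    [0, -0.1, 0.15, 0, 0, 0, 0],
    [0, -0.2, 0.3, 0, 0, 0, 0],
    [0, -0.3, 0.45, 0, 0, 0, 0],
    [0, -0.4, 0.62, 0, 0, 0, 0],
    [0, -0.5, 0.78, 0, 0, 0, 0],
    [0, -0.52, 0.8, 0, 0, 0, 0],
    [0, -0.52, 0.8, 0, 0, 0, 0],
    [0, -0.52, 0.8, 0, 0, 0, 0],
  ],
)

```text
t: 1.17
tcp_pos: [0.3721, 0.462, 0.2419]
tool_rot: [[-0.0, 0.395, 0.919], [0.001, 0.919, -0.395], [-1.0, 0.001, -0.001]]
contact_force: [-0.4, -0.1, 0.4]
grip_width: 0.087
```

```bash
python3 -c "
from h import *
rel([.478,.303,.20])"
```

```text
t 1.17 tcp [0.3721 0.462  0.2419] w 0.087 q [-0.96  0.33 -0.01  1.74  0.    1.07  0.2 ] frac [ 0.2083 -0.5216  0.8008]
```

Request:
apply_moves(
  steps=[
    [0, -0.1, 0.15, 0, 0, 0, 0],
    [0, -0.2, 0.3, 0, 0, 0, 0],
    [0, -0.3, 0.45, 0, 0, 0, 0],
    [0.1, -0.4, 0.62, 0, 0, 0, 0],
    [0.2, -0.5, 0.78, 0, 0, 0, 0],
    [0.21, -0.522, 0.8, 0, 0, 0, 0],
    [0.21, -0.522, 0.8, 0, 0, 0, 0],
    [0.21, -0.522, 0.8, 0, 0, 0, 0],
  ],
)

```text
t: 1.83
tcp_pos: [0.4773, 0.3048, 0.1995]
tool_rot: [[-0.001, 0.393, 0.92], [0.001, 0.92, -0.393], [-1.0, 0.001, -0.001]]
contact_force: [-0.4, 0.5, 0.4]
grip_width: 0.087
```

```bash
python3 -c "
from h import *
rel([.478,.303,.103])
a=robot.grab_frame('scene');b=robot.grab_frame('top')
x,y=364,110
A=cv2.resize(a[40:190,290:440],(400,400));B=cv2.resize(b[210:360,70:220],(400,400))
cv2.imwrite('pics/ov.png',np.hstack([A,B])[...,::-1])"
```

```text
t 1.83 tcp [0.4773 0.3048 0.1995] w 0.087 q [-0.69  0.33  0.06  1.85 -0.03  0.96  0.55] frac [ 0.4825 -0.0072  0.0076]
```

View pics/ov.png

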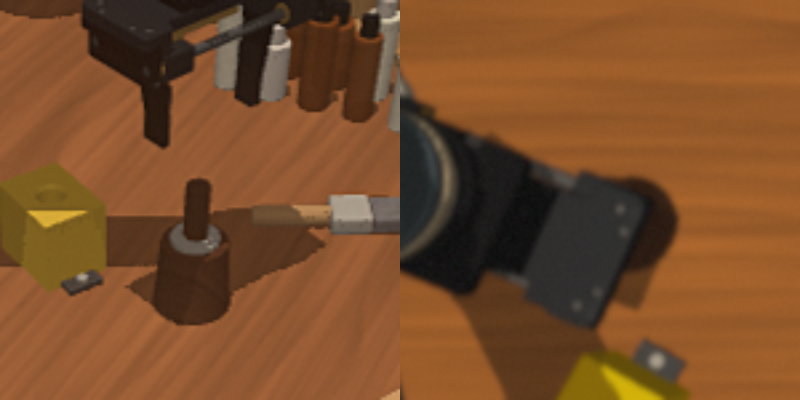

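The open fingers straddle the handle on both sides in the scene view (handle at about (364,110)), and the way down is clear.

Request:
apply_moves(
  steps=[
    [0.1, -0.007, 0.007, 0, 0, 0, 0],
    [0.22, -0.007, 0.007, 0, 0, 0, 0],
    [0.34, -0.007, 0.007, 0, 0, 0, 0],
    [0.42, -0.007, 0.007, 0, 0, 0, 0],
    [0.47, -0.007, 0.007, 0, 0, 0, 0],
    [0.482, -0.007, 0.007, 0, 0, 0, 0],
    [0.482, -0.007, 0.007, 0, 0, 0, 0],
    [0.482, -0.007, 0.007, 0, 0, 0, 0],
  ],
)

```text
t: 2.6
tcp_pos: [0.4793, 0.3019, 0.1043]
tool_rot: [[0.002, 0.394, 0.919], [0.002, 0.919, -0.394], [-1.0, 0.002, 0.001]]
contact_force: [0.6, -0.2, 0.4]
grip_width: 0.0872
```

Request:
apply_moves(
  steps=[
    [0, 0, 0, 0, 0, 0, 60],
    [0, 0, 0, 0, 0, 0, 120],
    [0, 0, 0, 0, 0, 0, 180],
    [0, 0, 0, 0, 0, 0, 230],
    [0, 0, 0, 0, 0, 0, 255],
    [0, 0, 0, 0, 0, 0, 255],
    [0, 0, 0, 0, 0, 0, 255],
    [0, 0, 0, 0, 0, 0, 255],
  ],
)

```text
t: 3.27
tcp_pos: [0.4789, 0.3006, 0.1031]
tool_rot: [[-0.0, 0.395, 0.919], [0.0, 0.919, -0.395], [-1.0, 0.0, -0.0]]
contact_force: [-0.5, 0.5, 0.0]
grip_width: 0.0413
```

Request:
apply_moves(
  steps=[
    [-0.03, 0, 0, 0, 0, 0, 255],
    [-0.1, 0, 0, 0, 0, 0, 255],
    [-0.2, 0, 0, 0, 0, 0, 255],
    [-0.3, 0, 0, 0, 0, 0, 255],
    [-0.4, 0, 0, 0, 0, 0, 255],
    [-0.5, 0, 0, 0, 0, 0, 255],
    [-0.5, 0, 0, 0, 0, 0, 255],
    [-0.5, 0, 0, 0, 0, 0, 255],
  ],
)

```text
t: 3.93
tcp_pos: [0.4795, 0.3009, 0.2046]
tool_rot: [[0.002, 0.395, 0.919], [0.002, 0.919, -0.395], [-1.0, 0.003, 0.001]]
contact_force: [-0.6, -0.2, -0.6]
grip_width: 0.0006
```

```bash
python3 -c "
from h import *
rel([.480,-.2875,.203])
a=robot.grab_frame('scene');b=robot.grab_frame('top')
A=cv2.resize(a[40:190,290:440],(400,400));B=cv2.resize(b[210:360,70:220],(400,400))
cv2.imwrite('pics/lift.png',np.hstack([A,B])[...,::-1])"
```

```text
t 3.93 tcp [0.4795 0.3009 0.2046] w 0.0006 q [-0.69  0.33  0.07  1.84 -0.03  0.97  0.56] frac [ 2.3000e-03 -2.7022e+00  1.1640e+00]
```

View pics/lift.png

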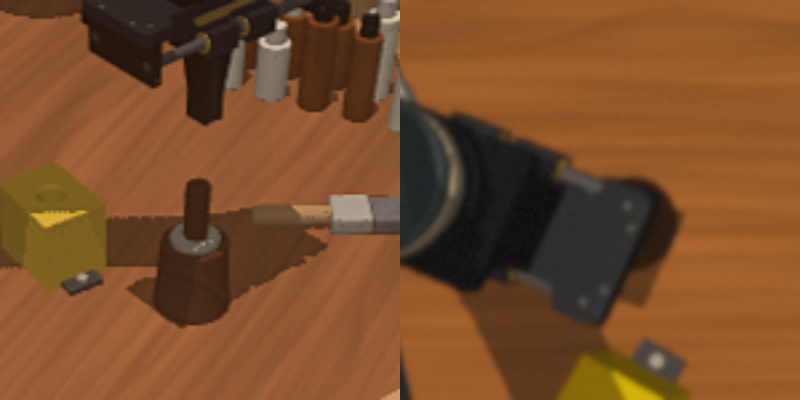

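The fingers had only closed to 41 mm when I lifted, so they came up empty. The pin still stands undisturbed at the same place. I'll reopen, go down again and wait longer before lifting.

Request:
apply_moves(
  steps=[
    [0, 0, 0, 0, 0, 0, 0],
    [0, 0, 0, 0, 0, 0, 0],
    [0, 0, 0, 0, 0, 0, 0],
    [0, 0, 0, 0, 0, 0, 0],
    [0, 0, 0, 0, 0, 0, 0],
    [0, 0, 0, 0, 0, 0, 0],
    [0, 0, 0, 0, 0, 0, 0],
    [0, 0, 0, 0, 0, 0, 0],
  ],
)

```text
t: 4.7
tcp_pos: [0.4789, 0.3006, 0.2031]
tool_rot: [[0.0, 0.395, 0.919], [0.0, 0.919, -0.395], [-1.0, 0.0, -0.0]]
contact_force: [-0.0, -0.5, 0.7]
grip_width: 0.046
```

Request:
apply_moves(
  steps=[
    [0, 0, 0, 0, 0, 0, 0],
    [0.1, -0.0, 0, 0, 0, 0, 0],
    [0.2, 0, 0, 0, 0, 0, 0],
    [0.3, 0, 0, 0, 0, 0, 0],
    [0.4, 0, 0, 0, 0, 0, 0],
    [0.5, 0, 0, 0, 0, 0, 0],
    [0.5, 0, 0, 0, 0, 0, 0],
    [0.5, 0, 0, 0, 0, 0, 0],
  ],
)

```text
t: 5.37
tcp_pos: [0.4784, 0.3003, 0.1026]
tool_rot: [[-0.002, 0.395, 0.919], [-0.001, 0.919, -0.395], [-1.0, -0.002, -0.001]]
contact_force: [0.3, -0.3, 1.2]
grip_width: 0.0861
```

Request:
apply_moves(
  steps=[
    [0, 0, 0, 0, 0, 0, 255],
    [0, 0, 0, 0, 0, 0, 255],
    [0, 0, 0, 0, 0, 0, 255],
    [0, 0, 0, 0, 0, 0, 255],
    [0, 0, 0, 0, 0, 0, 255],
    [0, 0, 0, 0, 0, 0, 255],
    [0, 0, 0, 0, 0, 0, 255],
    [0, 0, 0, 0, 0, 0, 255],
  ],
)

```text
t: 6.03
tcp_pos: [0.4789, 0.3006, 0.1032]
tool_rot: [[0.0, 0.395, 0.919], [0.0, 0.919, -0.395], [-1.0, 0.0, -0.0]]
contact_force: [-0.3, 0.3, -0.6]
grip_width: 0.0416
```

Request:
apply_moves(
  steps=[
    [0, 0, 0, 0, 0, 0, 255],
    [0, 0, 0, 0, 0, 0, 255],
    [0, 0, 0, 0, 0, 0, 255],
    [0, 0, 0, 0, 0, 0, 255],
    [0, 0, 0, 0, 0, 0, 255],
    [0, 0, 0, 0, 0, 0, 255],
    [0, 0, 0, 0, 0, 0, 255],
    [0, 0, 0, 0, 0, 0, 255],
  ],
)

```text
t: 6.7
tcp_pos: [0.4791, 0.3008, 0.1033]
tool_rot: [[0.0, 0.395, 0.919], [0.0, 0.919, -0.395], [-1.0, 0.001, 0.0]]
contact_force: [0.8, 1.0, -0.6]
grip_width: 0.0213
```

Gripped at about 22 mm. Lifting.

Request:
apply_moves(
  steps=[
    [-0.05, 0, 0, 0, 0, 0, 255],
    [-0.1, 0, 0, 0, 0, 0, 255],
    [-0.2, 0, 0, 0, 0, 0, 255],
    [-0.3, 0, 0, 0, 0, 0, 255],
    [-0.4, 0, 0, 0, 0, 0, 255],
    [-0.5, 0, 0, 0, 0, 0, 255],
    [-0.5, 0, 0, 0, 0, 0, 255],
    [-0.5, 0, 0, 0, 0, 0, 255],
  ],
)

```text
t: 7.37
tcp_pos: [0.4791, 0.3002, 0.2044]
tool_rot: [[0.001, 0.395, 0.919], [0.001, 0.919, -0.395], [-1.0, 0.001, 0.001]]
contact_force: [-0.6, -1.2, -2.0]
grip_width: 0.0214
```

```bash
python3 -c "
from h import *
rel([.480,-.2875,.203])
a=robot.grab_frame('scene')
A=cv2.resize(a[40:190,290:440],(400,400))
cv2.imwrite('pics/lift2.png',A[...,::-1])"
```

```text
t 7.37 tcp [0.4791 0.3002 0.2044] w 0.0214 q [-0.69  0.32  0.07  1.85 -0.03  0.97  0.56] frac [ 0.0047 -2.6977  1.1652]
```

View pics/lift2.png

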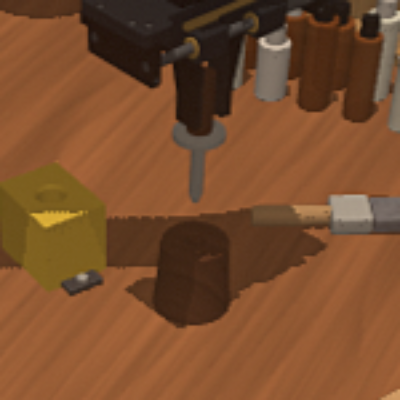

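The pin hangs upright from the grip, with the flange and rod clear of the stand. Now across to the far block.

Request:
apply_moves(
  steps=[
    [0, -0.09, 0.039, 0, 0, 0, 255],
    [0, -0.22, 0.095, 0, 0, 0, 255],
    [0, -0.36, 0.155, 0, 0, 0, 255],
    [0, -0.5, 0.216, 0, 0, 0, 255],
    [0, -0.64, 0.276, 0, 0, 0, 255],
    [0, -0.77, 0.332, 0, 0, 0, 255],
    [0, -0.86, 0.371, 0, 0, 0, 255],
    [0, -0.9, 0.388, 0, 0, 0, 255],
  ],
)

```text
t: 8.08
tcp_pos: [0.4778, 0.1005, 0.2016]
tool_rot: [[-0.004, 0.399, 0.917], [-0.002, 0.917, -0.399], [-1.0, -0.004, -0.002]]
contact_force: [-0.7, -0.7, -2.5]
grip_width: 0.021
```

Request:
apply_moves(
  steps=[
    [0, -0.09, 0.039, 0, 0, 0, 255],
    [0, -0.22, 0.095, 0, 0, 0, 255],
    [0, -0.36, 0.155, 0, 0, 0, 255],
    [0, -0.5, 0.216, 0, 0, 0, 255],
    [0, -0.64, 0.276, 0, 0, 0, 255],
    [0, -0.77, 0.332, 0, 0, 0, 255],
    [0, -0.86, 0.371, 0, 0, 0, 255],
    [0, -0.9, 0.388, 0, 0, 0, 255],
  ],
)

```text
t: 8.75
tcp_pos: [0.4786, -0.0939, 0.2023]
tool_rot: [[-0.002, 0.398, 0.917], [-0.001, 0.917, -0.398], [-1.0, -0.002, -0.001]]
contact_force: [-1.1, -0.4, -1.3]
grip_width: 0.021
```

Request:
apply_moves(
  steps=[
    [0, -0.09, 0.039, 0, 0, 0, 255],
    [0, -0.22, 0.095, 0, 0, 0, 255],
    [0, -0.36, 0.155, 0, 0, 0, 255],
    [0, -0.5, 0.216, 0, 0, 0, 255],
    [0, -0.64, 0.276, 0, 0, 0, 255],
    [0, -0.77, 0.332, 0, 0, 0, 255],
    [0, -0.86, 0.371, 0, 0, 0, 255],
    [0, -0.9, 0.388, 0, 0, 0, 255],
  ],
)

```text
t: 9.42
tcp_pos: [0.4795, -0.2892, 0.2023]
tool_rot: [[-0.001, 0.397, 0.918], [-0.001, 0.918, -0.397], [-1.0, -0.001, -0.001]]
contact_force: [-0.0, -0.6, -1.7]
grip_width: 0.0211
```

```bash
python3 -c "
from h import *
rel([.480,-.2875,.17])
print(proj('scene',[.48,-.2875,.07]))
a=robot.grab_frame('scene');b=robot.grab_frame('top')
A=cv2.resize(a[200:400,110:310],(400,400));B=cv2.resize(b[210:360,390:540],(400,400))
cv2.imwrite('pics/far.png',np.hstack([A,B])[...,::-1])"
```

```text
t 9.42 tcp [ 0.4795 -0.2892  0.2023] w 0.0211 q [ 0.17  0.33  0.38  1.87 -0.15  0.97  1.77] frac [ 0.1616  0.0091 -0.0009]
[207.14784063 325.46046314]
```

View pics/far.png

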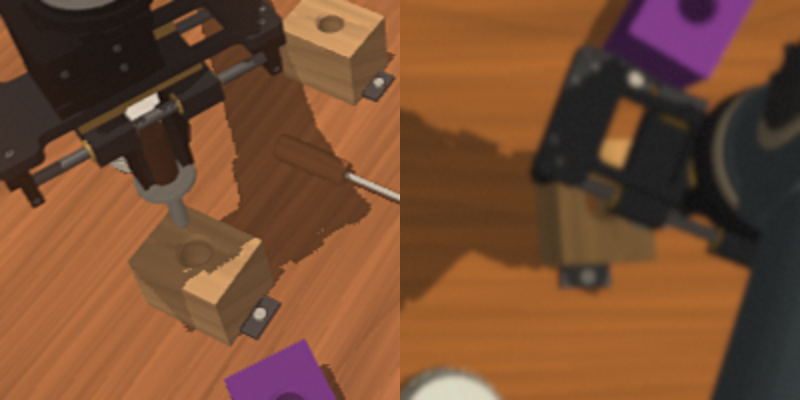

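The scene view shows the rod tip at about (201,312) and the bore at about (207,326). I'll work out the tip's offset from the bore axis.

```bash
python3 -c "
from h import *
print(proj('scene',[.4795,-.2892,.1053]),ray('scene',(201,312),.107).round(4))"
```

```text
[201.6627582  314.00828489] [ 0.4773 -0.2875  0.107 ]
```

Request:
apply_moves(
  steps=[
    [0.0, 0.005, 0.011, 0, 0, 0, 255],
    [0.05, 0.005, 0.011, 0, 0, 0, 255],
    [0.1, 0.005, 0.011, 0, 0, 0, 255],
    [0.15, 0.005, 0.011, 0, 0, 0, 255],
    [0.2, 0.005, 0.011, 0, 0, 0, 255],
    [0.25, 0.005, 0.011, 0, 0, 0, 255],
    [0.29, 0.005, 0.011, 0, 0, 0, 255],
    [0.29, 0.005, 0.011, 0, 0, 0, 255],
  ],
)

```text
t: 10.18
tcp_pos: [0.4809, -0.2866, 0.1428]
tool_rot: [[-0.004, 0.395, 0.919], [0.002, 0.919, -0.395], [-1.0, 0.0, -0.004]]
contact_force: [-0.3, -0.2, -2.4]
grip_width: 0.0213
```

Request:
apply_moves(
  steps=[
    [0.02, 0, 0, 0, 0, 0, 255],
    [0.03, 0, 0, 0, 0, 0, 255],
    [0.04, 0, 0, 0, 0, 0, 255],
    [0.05, 0, 0, 0, 0, 0, 255],
    [0.06, 0, 0, 0, 0, 0, 255],
    [0.07, 0, 0, 0, 0, 0, 255],
    [0.075, 0, 0, 0, 0, 0, 255],
    [0.075, 0, 0, 0, 0, 0, 255],
  ],
)

```text
t: 10.85
tcp_pos: [0.4819, -0.2873, 0.1299]
tool_rot: [[-0.0, 0.395, 0.919], [0.0, 0.919, -0.395], [-1.0, 0.0, -0.0]]
contact_force: [0.6, 0.8, -2.2]
grip_width: 0.0212
```

There is no floor contact at blind depth so far, so I'll keep going.

Request:
apply_moves(
  steps=[
    [0.02, 0, 0, 0, 0, 0, 255],
    [0.035, 0, 0, 0, 0, 0, 255],
    [0.05, 0, 0, 0, 0, 0, 255],
    [0.06, 0, 0, 0, 0, 0, 255],
    [0.07, 0, 0, 0, 0, 0, 255],
    [0.08, 0, 0, 0, 0, 0, 255],
    [0.09, 0, 0, 0, 0, 0, 255],
    [0.095, 0, 0, 0, 0, 0, 255],
  ],
)

```text
t: 11.52
tcp_pos: [0.482, -0.2873, 0.1108]
tool_rot: [[-0.0, 0.395, 0.919], [0.0, 0.919, -0.395], [-1.0, 0.0, -0.0]]
contact_force: [-1.2, -0.1, -2.0]
grip_width: 0.0213
```

Through: the tip is at about 13.5 mm with no contact force. Seating the flange gently.

Request:
apply_moves(
  steps=[
    [0.005, 0, 0, 0, 0, 0, 255],
    [0.01, 0, 0, 0, 0, 0, 255],
    [0.013, 0, 0, 0, 0, 0, 255],
    [0.016, 0, 0, 0, 0, 0, 255],
    [0.018, 0, 0, 0, 0, 0, 255],
    [0.02, 0, 0, 0, 0, 0, 255],
    [0.02, 0, 0, 0, 0, 0, 255],
    [0.02, 0, 0, 0, 0, 0, 255],
  ],
)

```text
t: 12.18
tcp_pos: [0.4821, -0.2875, 0.1077]
tool_rot: [[0.0, 0.395, 0.919], [0.0, 0.919, -0.395], [-1.0, 0.0, 0.0]]
contact_force: [-1.6, 0.7, 6.8]
grip_width: 0.0212
```

The 7 N of upward force shows the flange is on the block. Releasing.

Request:
apply_moves(
  steps=[
    [0, 0, 0, 0, 0, 0, 0],
    [0, 0, 0, 0, 0, 0, 0],
    [0, 0, 0, 0, 0, 0, 0],
    [0, 0, 0, 0, 0, 0, 0],
    [0, 0, 0, 0, 0, 0, 0],
    [0, 0, 0, 0, 0, 0, 0],
    [0, 0, 0, 0, 0, 0, 0],
    [0, 0, 0, 0, 0, 0, 0],
  ],
)

```text
t: 12.85
tcp_pos: [0.482, -0.2874, 0.107]
tool_rot: [[-0.0, 0.395, 0.919], [0.0, 0.919, -0.395], [-1.0, 0.0, -0.0]]
contact_force: [0.4, 0.5, -0.6]
grip_width: 0.0663
```

Request:
apply_moves(
  steps=[
    [0, 0, 0, 0, 0, 0, 0],
    [0, 0, 0, 0, 0, 0, 0],
    [0, 0, 0, 0, 0, 0, 0],
    [0, 0, 0, 0, 0, 0, 0],
    [0, 0, 0, 0, 0, 0, 0],
    [0, 0, 0, 0, 0, 0, 0],
    [0, 0, 0, 0, 0, 0, 0],
    [0, 0, 0, 0, 0, 0, 0],
  ],
)

```text
t: 13.52
tcp_pos: [0.4821, -0.2874, 0.1071]
tool_rot: [[-0.0, 0.395, 0.919], [0.0, 0.919, -0.395], [-1.0, 0.0, -0.0]]
contact_force: [-0.1, 0.0, -0.4]
grip_width: 0.087
```

Request:
apply_moves(
  steps=[
    [-0.1, 0, 0, 0, 0, 0, 0],
    [-0.2, 0, 0, 0, 0, 0, 0],
    [-0.3, 0, 0, 0, 0, 0, 0],
    [-0.4, 0, 0, 0, 0, 0, 0],
    [-0.5, 0, 0, 0, 0, 0, 0],
    [-0.6, 0, 0, 0, 0, 0, 0],
    [-0.6, 0.1, 0, 0, 0, 0, 0],
    [-0.6, 0.2, 0, 0, 0, 0, 0],
  ],
)

```text
t: 14.18
tcp_pos: [0.4981, -0.252, 0.2289]
tool_rot: [[0.003, 0.398, 0.917], [-0.001, 0.917, -0.398], [-1.0, -0.0, 0.004]]
contact_force: [0.9, -1.2, -2.0]
grip_width: 0.0869
```

Request:
apply_moves(
  steps=[
    [0, 0.1, 0, 0, 0, 0, 0],
    [0, 0.2, 0, 0, 0, 0, 0],
    [0, 0.3, 0, 0, 0, 0, 0],
    [0, 0.4, 0, 0, 0, 0, 0],
    [0, 0.5, 0, 0, 0, 0, 0],
    [0, 0.6, 0, 0, 0, 0, 0],
    [0, 0.6, 0, 0, 0, 0, 0],
    [0, 0.6, 0, 0, 0, 0, 0],
  ],
)

```text
t: 14.85
tcp_pos: [0.5455, -0.1393, 0.2269]
tool_rot: [[-0.0, 0.392, 0.92], [0.0, 0.92, -0.392], [-1.0, -0.0, -0.0]]
contact_force: [-0.9, -0.9, 0.8]
grip_width: 0.0873
```

```bash
python3 -c "
from h import *
print('handle top expected',proj('scene',[.481,-.2873,.126]))
a=robot.grab_frame('scene');b=robot.grab_frame('top')
A=cv2.resize(a[250:400,130:280],(400,400));B=cv2.resize(b[210:360,390:540],(400,400))
cv2.imwrite('pics/end.png',np.hstack([A,B])[...,::-1])"
```

```text
handle top expected [200.40695289 305.90062245]
```

View pics/end.png

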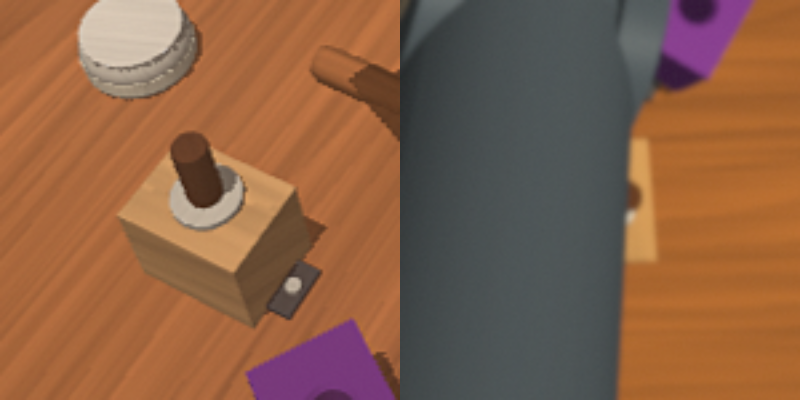

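The scene view shows the flange flat on the far maple block. The handle top is at about (201,304) against (200,306) expected, and the gripper is well clear.

```bash
python3 -c "
from station import robot
print(robot.job_done())"
```

```text
the job is handed in; nothing more can be done
None
```

The pin is standing in the through bore, which is in the far maple block at about (0.481, -0.287). Its flange is flat on the block and it has been released. I handed the job in at about 15 s.

- **Grasp:** The first grasp came up empty because I lifted before the fingers had closed. The pin was not disturbed, and the second grasp held at about 22 mm.
- **Finding the bore:** The top camera showed lit floors in the two near blocks and a dark bore in the far one, so I tried the far one first. The pin passed the blind-floor depth of 34 mm with no contact force. At a tip height of about 10 mm it met about 7 N upward, which is the flange seating. I did not try the pin in the two near blocks.
- **Last checks:** The final scene picture shows the pin upright, with the handle top within about 2 pixels of where it should be and the gripper well clear. The top camera was partly blocked by the arm, so it could not confirm this. The two cameras had disagreed by 2–5 mm on positions, which the bore's clearance covers.

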